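# Start the grill timer, braced on the pegs

## Task

Start the loose grill timer, the squarish one with the round dial that lies on the white pegboard panel: back it up squarely against the two chrome pegs and, with the pegs bracing it, press the round button on its end well in for half a second. Then let go, leaving the timer flat on the panel, centred against both pegs with the button sprung back out, and do not disturb the thermometer unit with the rectangular screen.

Things in the scene. Friction and masses are not known exactly. Their poses are not given: they have to be found in the camera images.
- timer: Loose grill timer, a grey plastic block with a round white dial on top: 70 mm along its x, 84 mm along its y, 40 mm high, about 0.16 kg. Origin: centre of its underside; z up. Its +x end is flat and faces the pegs; in its -x end sits the round button. It lies on the panel, 25 to 70 mm short of the pegs, roughly square to them, and slides under about 0.6 to 1.7 N.
- start_button (a joint): The timer's black round push button, 24 mm across, on the middle of the timer's -x end, its axis level along the timer's x and 21 mm above the timer's underside. At rest its flat face stands 12 mm out, 47 mm from the timer's origin. Value in m: 0 = out, 0.006 = fully in (pushed towards the timer's +x); its switch closes half-way, at 0.003, so 0.003 and more counts as pressed. Spring: about 2 N to begin to move, 4 N fully in; it springs back when let go.
- panel: White pegboard panel fixed flat on the black shelf: 300 mm along its x, 220 mm along its y, 8 mm thick, with small dark holes that are only shallow marks. Origin: centre of its underside; z up. Two fixed upright chrome pegs, 12 mm in diameter and 50 mm tall above the panel, stand at x = +75 mm, y = -25 and +25 mm in its frame; their sides towards the timer are at x = +69 mm, so a timer square against both has its origin at x = +34 mm, y = about 0.
- thermometer: Bystander: loose thermometer unit, a longer, narrower grey block with a rectangular screen on top, 100 x 56 x 30 mm, lying on the shelf beside the panel. Origin: centre of its underside. Leave it alone. (A small bowl and a ramekin stand beside the panel too, up to 45 mm high.)

How it is judged:
By the outcome, as a careful person would: the job done as asked, in the order asked, and still so for the second after the job is handed in, with the robot touching nothing.
It also fails if it takes over 32 s, if anything falls off the work surface, if the arm or the gripper's body presses on something with over 40 N, if the wrist force passes 120 N, or if a joint passes its speed limit or range.

## Robot

A 6-joint arm with a two-finger parallel gripper is mounted at the origin on the work surface. World frame = base frame: x ahead of the robot, y to its left, z up, the work surface at z = 0. Lengths are in mm, angles in degrees, forces in N, time in s.
With the tool pointing down it reaches from about 300 to 850 mm from the base axis. Payload 4.2 kg.
Tool frame: the origin (TCP) lies at the very end of the fingers, on their centre line; the grasp point (between the pads) lies 19 mm behind it; x points along the fingers, y is the direction in which the jaws open and shut, and the axes are right-handed (so a half turn about x gives the same grasp; the last joint's range is limited). The gripper opens to 91 mm and grips with 3 to 60 N. Pads are 32 mm wide; open, the fingers measure 118 mm over their backs; the gripper's body (76 mm by 178 mm) begins 60 mm behind the grasp point.
Start: joints at [69.557, 18.312, 89.639, -0, 72.044, -1.146], TCP at [190.022, 542.711, 213.976] pointing down, gripper open.
Joint ranges: [-177.97, 177.97], [-48.28, 115.42], [12.27, 149.76], [-77.06, 257.06], [2.81, 150.46], [-146.56, 146.56]. Speed limits (degrees/s): [147.25, 147.25, 180, 180, 180, 180].

## Interface

Orientations are given as [roll, pitch, yaw] about the fixed x, y, z axes, in that order (R = Rz(yaw) Ry(pitch) Rx(roll)).
In Python, from workcell import sensors, grab_frame, job_done, finder gives the robot as it stands.
- The arm moves only by the tool play_rows, never from a script. Its argument "motion" is a list of rows, each a list of 5 numbers: the shift along the world's x, y, z in m, then the turn about the world's z in rad, then the opening, from 0 (shut) to 1 (fully open). In form: [[tx, ty, tz, roll, fingers], ...]. A call has exactly 8 rows; each row is the pose to reach, as a shift and turn from the pose commanded when the call began; what a row does not reach only later rows make up. A row lasts 1/12 s, in which the tool goes at most 41.7 mm and 7.16 degrees, less where a joint would pass 70% of its speed; a pose out of reach is approached as far as the arm can. A call with a gripper value outside its range is refused whole. The fingers move at their own pace and stop on an object; "squeeze" is the grip in N (left out, the last holds). Time passes only in rows, so rows that repeat a pose let the fingers close, or fill a call up. It gives the time, the measured TCP pose, the force and the opening at its end, in the units of the state.
- sensors.state(): the state, without advancing time (a new reading comes with each control period).
- grab_frame(name): name is "side" or "top" or "wrist"; returns a dict with "img" (420x560x3 uint8, blue, green, red), "fx", "fy", "cx", "cy" (pixels), "rvec" (rotation vector, rad) and "tvec" (3), from world to camera coordinates, as OpenCV has them; the wrist camera has in their place "tool_from_camera" (4x4, takes a point from camera to tool coordinates, whose origin is the TCP and whose axes are the tool frame's). Camera axes: x right, y down, z forward; pixel columns grow to the right and rows downward; lengths in mm; the calibration is good to about 2 mm. The wrist camera is an equidistant fisheye: a pixel r from the principal point sees the ray r / f radians off the axis. A picture is of the moment at which its call begins: read the wrist's pose just before it. There is no depth.
- job_done(): hands the job in, once; it reports no verdict.
Trained networks look in a picture, given as the dict that the camera call returned (one of the last four; its "shot" number tells which), for a name from the list of things; names that differ only in an ending like _2 or _b are one class to them, and where a whole thing is asked for, a point or a joint stands for the part that bears it (a point fixed in the world has none). Each returns a list of dicts, best first, with "conf" (0 to 1); they miss things now and then, are a little off and sometimes report something else, mostly with a low value. They report only what shows in the picture. A call takes as long as a camera call.
- finder.spot_in(picture, label): "point" ([column, row] in pixels, amid what is visible of it).
- finder.spot_point(picture, label): "point" ([column, row] in pixels: a listed point, or the origin of a listed thing).
The state is a dict: "time_s": time; "qpos": joint angles; "qvel": joint speeds; "effort": joint torques, N m; "ee_pos": TCP position; "ee_rot": TCP orientation; "force": force on the tool from outside, world axes, zero at the start; "torque": the same for the moment, N m; "gripper_width": finger opening in mm.
Only numpy, scipy, OpenCV 4.12 (cv2) and the standard library are available. Lean on these libraries where they do the work, as an engineer would, in place of code of your own. Each camera call takes 0.05 s, during which the arm holds its last target.

## Working session

There is one attempt and no reset: what is moved stays moved. The work goes in short steps, Python scripts to look and compute and a tool call to move; the robot and the scene stay as the last step left them, time stands still between calls to the robot, and variables do not carry over. Pictures are saved under pics/ and viewed, and the job is handed in when it is done.

Besides the shell and the picture viewer there is one more tool, called after "Emit:" as name(argument=value, ...) on one line, values as JSON. play_rows: Moves the arm, as the interface text tells. Its arguments: {"type":"object","properties":{"motion":{"type":"array","items":{"type":"array","items":{"type":"number"}}},"squeeze":{"type":"number"}},"required":["motion"]}

```bash
mkdir -p pics; ls; cat > h.py <<'E'
import numpy as np,cv2
from workcell import sensors,grab_frame,job_done,finder
def ray(f,p):
    R,_=cv2.Rodrigues(np.array(f['rvec'],float));t=np.array(f['tvec'],float).ravel()
    d=R.T@np.array([(p[0]-f['cx'])/f['fx'],(p[1]-f['cy'])/f['fy'],1.]);o=-R.T@t
    return o,d/np.linalg.norm(d)
def atz(f,p,z):
    o,d=ray(f,p);return o+d*(z-o[2])/d[2]
def tri(rs):
    A=np.zeros((3,3));b=np.zeros(3)
    for o,d in rs:
        P=np.eye(3)-np.outer(d,d);A+=P;b+=P@o
    x=np.linalg.solve(A,b);return x,[np.linalg.norm((np.eye(3)-np.outer(d,d))@(x-o)) for o,d in rs]
def proj(f,X):
    R,_=cv2.Rodrigues(np.array(f['rvec'],float));X=np.atleast_2d(X)@R.T+np.array(f['tvec'],float).ravel()
    return np.c_[X[:,0]/X[:,2]*f['fx']+f['cx'],X[:,1]/X[:,2]*f['fy']+f['cy']]
E
python3 - <<'E'
from h import *
s=sensors.state();print(s)
F={}
for n in('top','side','wrist'):
    f=grab_frame(n);F[n]=f;cv2.imwrite(f'pics/{n}0.png',f['img']);print(n,{k:v for k,v in f.items() if k!='img'})
    for l in('timer','start_button','panel','thermometer'):
        print(n,l,[(np.round(r['point'],1),round(r['conf'],2)) for r in finder.spot_in(f,l)[:2]],[(np.round(r['point'],1),round(r['conf'],2)) for r in finder.spot_point(f,l)[:2]])
E
```

```text
pics
{'time_s': 0.0, 'qpos': array([ 6.95574867e+01,  1.83527098e+01,  8.97068934e+01, -1.11906399e-03,
        7.20443817e+01, -1.14519573e+00]), 'qvel': array([ 0.00846243,  0.03477731, -0.02686151, -0.05927765,  0.01638667,
        0.0814253 ]), 'effort': array([-4.76628029e-04, -4.12468493e+01, -2.31972635e+01,  7.26520875e-02,
        4.56965121e-02, -1.39092663e-04]), 'ee_pos': array([189.83968085, 542.21470799, 213.10627611]), 'ee_rot': array([ -90.55898767,   89.89600969, -109.85595933]), 'force': array([-0.84268051, -0.1809426 ,  0.5878222 ]), 'torque': array([-0.05528736,  0.01823908,  0.00865858]), 'gripper_width': 91.24977094942656}
top {'fx': 453.7370847444447, 'fy': 453.7370847444447, 'cx': 276.9457684122393, 'cy': 201.22727058184785, 'rvec': array([ 2.183488  , -2.19045446,  0.13500464]), 'tvec': array([-31.5224838 , 584.19688694, 663.86631604]), 'shot': 1}
top timer [(array([309.9, 194.3]), 0.68)] [(array([307.8, 193.8]), 0.89)]Traceback (most recent call last):
  File "<stdin>", line 7, in <module>
ValueError: it knows: panel, thermometer, timer
```

```bash
python3 - <<'E'
from h import *
import pickle
s=sensors.state()
F={}
for n in('top','side','wrist'):
    f=grab_frame(n);F[n]=f;cv2.imwrite(f'pics/{n}1.png',f['img']);print(n,{k:v for k,v in f.items() if k!='img'})
    for l in('timer','panel','thermometer'):
        r=finder.spot_point(f,l)[:2];f[l]=r
        print(n,l,[(np.round(q['point'],1),round(q['conf'],2)) for q in r])
pickle.dump((s,F),open('f1.pkl','wb'))
print(sensors.state()['time_s'])
E
```

```text
top {'fx': 453.7370847444447, 'fy': 453.7370847444447, 'cx': 276.9457684122393, 'cy': 201.22727058184785, 'rvec': array([ 2.183488  , -2.19045446,  0.13500464]), 'tvec': array([-31.5224838 , 584.19688694, 663.86631604]), 'shot': 2}
top timer [(array([307.1, 195.1]), 0.84)]
top panel [(array([308. , 182.8]), 0.78)]
top thermometer [(array([378.7,  88.5]), 0.64)]
side {'fx': 545.6880162453342, 'fy': 545.6880162453342, 'cx': 283.27705995465357, 'cy': 200.86062512873403, 'rvec': array([ 2.01347714, -0.87988026,  0.43603396]), 'tvec': array([-406.09968451,  286.33829947,  553.1278373 ]), 'shot': 3}
side timer [(array([330.6, 242.9]), 0.65)]
side panel [(array([452.2, 223.7]), 0.57)]
side thermometer [(array([447.6, 225.1]), 0.93)]
wrist {'fx': 325.19226210127806, 'fy': 325.19226210127806, 'cx': 277.5424384546777, 'cy': 210.77747594732244, 'tool_from_camera': array([[-1.20230483e-04, -2.71794302e-01,  9.62355362e-01,
        -1.71527946e+02],
       [ 9.99999992e-01,  8.98139814e-06,  1.27470142e-04,
         2.40383947e-01],
       [-4.32889550e-05,  9.62355370e-01,  2.71794298e-01,
        -7.67719494e+01],
       [ 0.00000000e+00,  0.00000000e+00,  0.00000000e+00,
         1.00000000e+00]]), 'shot': 4}
wrist timer []
wrist panel []
wrist thermometer []
0.8
```

View pics/top0.png

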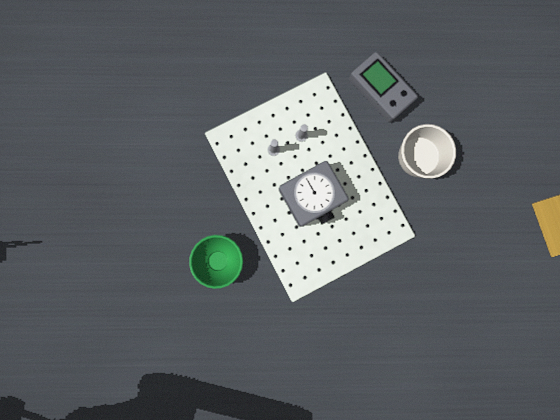

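View pics/side1.png

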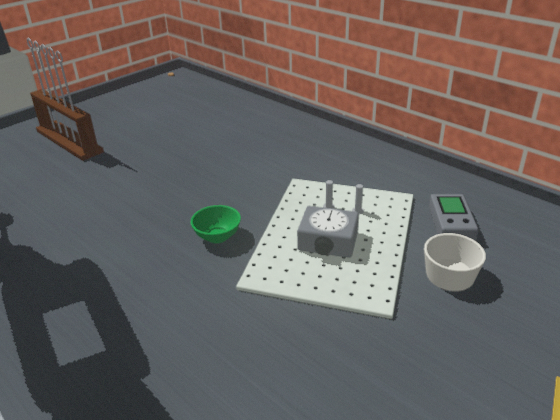

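View pics/wrist1.png

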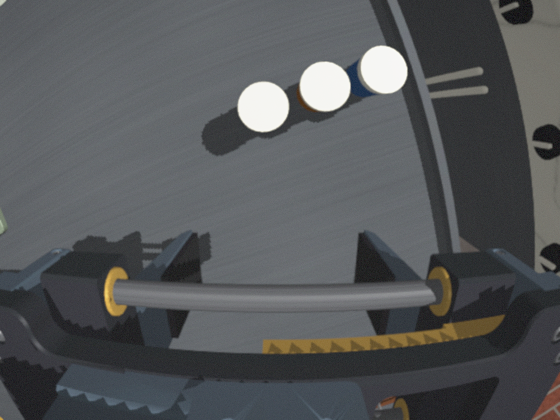

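```bash
python3 - <<'E'
from h import *
import pickle
s,F=pickle.load(open('f1.pkl','rb'))
for n,(x0,y0,w,hh) in {'top':(260,110,110,130),'side':(280,170,110,100)}.items():
    im=F[n]['img'][y0:y0+hh,x0:x0+w];k=min(800//w,600//hh)
    cv2.imwrite(f'pics/{n}_z.png',cv2.resize(im,None,fx=k,fy=k,interpolation=cv2.INTER_CUBIC));print(n,k)
P={}
for n in('top','side'):
    f=F[n];im=f['img'].astype(int);m=((im.min(2)>175)).astype(np.uint8)
    m=cv2.morphologyEx(m,cv2.MORPH_CLOSE,np.ones((5,5)))
    c=max(cv2.findContours(m,0,2)[0],key=cv2.contourArea);h=cv2.convexHull(c)
    q=cv2.approxPolyDP(h,6,True)[:,0];print(n,q.tolist())
    print(np.round([atz(f,p,8) for p in q],1).tolist())
E
```

```text
top 4
side 6
top [[325, 73], [413, 236], [292, 301], [205, 133]]
[[794.1, -112.7, 8.0], [530.7, -247.6, 8.0], [431.7, -56.4, 8.0], [694.7, 79.6, 8.0]]
side [[293, 179], [412, 195], [391, 314], [237, 286]]
[[695.8, 75.8, 8.0], [793.7, -116.0, 8.0], [532.7, -250.2, 8.0], [432.8, -59.3, 8.0]]
```

View pics/top_z.png

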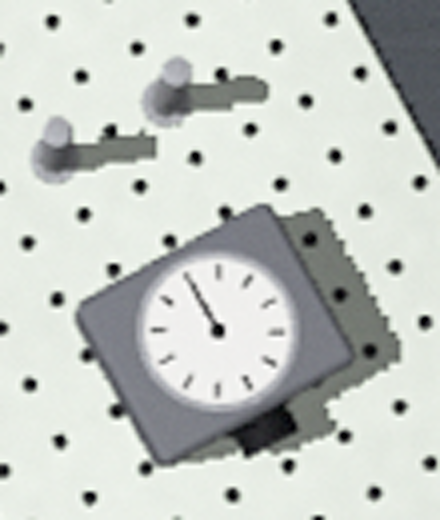

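View pics/side_z.png

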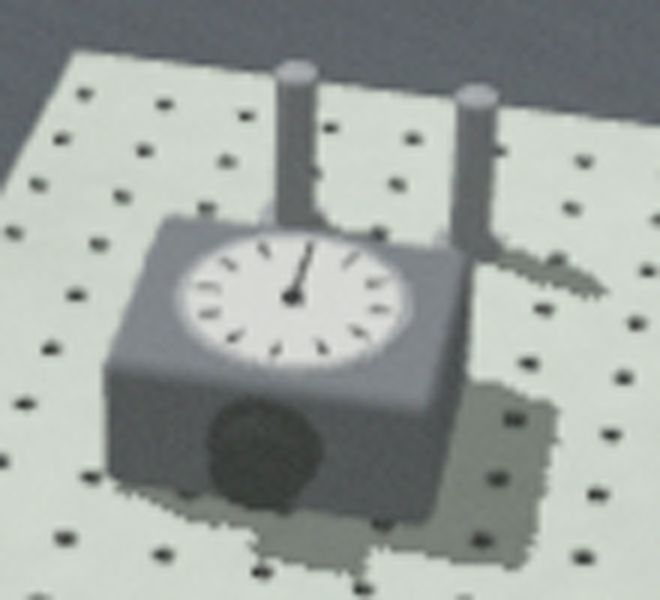

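```bash
cat > m1.py <<'E'
from h import *
import pickle
from scipy.optimize import least_squares
s,F=pickle.load(open('f1.pkl','rb'));T,S=F['top'],F['side']
t=lambda a,b:(a/4+260-.4,b/4+110-.4)
u=lambda a,b:(a/6+280-.4,b/6+170-.4)
pts={'dial':(t(218,330),u(292,297)),'pegL':(t(57,131),u(297,72)),'pegR':(t(177,72),u(477,96)),
'c++':(t(77,310),u(168,215)),'c+-':(t(265,204),u(470,250)),'c--':(t(354,352),u(430,408)),'c-+':(t(160,466),u(105,368))}
W={}
for k,(a,b) in pts.items():
    x,e=tri([ray(T,a),ray(S,b)]);W[k]=x;print(k,np.round(x,1),np.round(e,1))
# panel corners: average top/side
pc={'++':((325.7,72.5),(293,179.5)),'+-':0}
Pt=np.array([[794.1,-112.7],[530.7,-247.6],[431.7,-56.4],[694.7,79.6]]);Ps=np.array([[793.7,-116],[532.7,-250.2],[432.8,-59.3],[695.8,75.8]])
for P in(Pt,Ps,(Pt+Ps)/2):
    c=P.mean(0);v=P[0]-P[1]+P[3]-P[2];print('panel',c,np.degrees(np.arctan2(v[1],v[0])),np.linalg.norm(P[0]-P[1]),np.linalg.norm(P[0]-P[3]))
def body(p,L):
    c,sn=np.cos(p[2]),np.sin(p[2]);L=np.array(L,float);return np.c_[p[0]+c*L[:,0]-sn*L[:,1],p[1]+sn*L[:,0]+c*L[:,1],L[:,2]]
def fit(L,obs,p0):
    def r(p):
        B=body(p,L);return np.r_[(proj(T,B)-[o[0] for o in obs]).ravel(),(proj(S,B)-[o[1] for o in obs]).ravel()]
    q=least_squares(r,p0);print(np.round(q.x[:2],1),np.degrees(q.x[2]),'res',np.round(q.fun,1));return q.x
h=48
fit([(35,42,h),(35,-42,h),(-35,-42,h),(-35,42,h),(0,0,h)],[pts[k] for k in('c++','c+-','c--','c-+','dial')],[600,-80,.47])
pp=fit([(150,110,8),(150,-110,8),(-150,-110,8),(-150,110,8),(75,25,58),(75,-25,58)],[((205.5,133),(293,179.5)),((326,72.5),(413,195)),((413.5,236),(391,314.)),((292,301),(237.5,286)),pts['pegL'],pts['pegR']],[612,-85,.47])
pickle.dump(pp,open('panel.pkl','wb'))
E
python3 m1.py
```

```text
dial [596.1 -88.5  49.9] [0.8 0.8]
pegL [669.4 -29.1  57.8] [1.1 1.1]
pegR [691.7 -73.7  58. ] [1.1 1.1]
c++ [605.  -37.2  46.9] [2.2 2.2]
c+- [ 644.3 -107.4   47.7] [1.4 1.4]
c-- [ 587.9 -139.4   45.7] [0.3 0.3]
c-+ [546.9 -67.7  44.7] [2.1 2.1]
panel [612.8   -84.275] 27.231603415838126 295.93507733960837 216.4708987369896
panel [613.75  -87.425] 27.200050137869344 293.4802207986085 215.34077644514988
panel [613.275 -85.85 ] 27.215865058114083 294.7075541956806 215.90512962873302
[595.8 -88.2] 29.251739113393814 res [-0.9 -1.7  0.9 -2.4  2.1  1.1  1.7  0.4  0.  -0.  -2.4 -1.3  0.3 -0.6
  0.3  0.2 -2.  -0.7 -0.9  1.1]
[614.1 -85.9] 27.225470152068638 res [-1.1 -1.5  0.4 -1.7  2.5 -0.2  0.2  0.9  0.7 -0.5  0.6 -0.8 -1.4 -1.7
 -0.2 -1.2  0.6  1.5 -3.   0.  -0.5  0.1 -0.4  0.1]
```

```bash
python3 - <<'E'
from h import *
from scipy.spatial.transform import Rotation as Ro
s=sensors.state();R=Ro.from_euler('xyz',s['ee_rot'],degrees=True).as_matrix();print(R.round(3));y=R[:,1];print(s['ee_pos'],'tool y az',np.degrees(np.arctan2(y[1],y[0])))
E
```

```text
[[ 0.     0.331  0.944]
 [ 0.     0.944 -0.331]
 [-1.     0.    -0.   ]]
[190.02407795 542.72527667 214.0271606 ] tool y az 70.69909915937511
```

Emit:
play_rows(motion=[[0.02,-0.031,0,0.05,1],[0.04,-0.062,0,0.1,1],[0.06,-0.094,0,0.15,1],[0.08,-0.125,0,0.2,1],[0.1,-0.156,0,0.25,1],[0.12,-0.187,0,0.3,1],[0.14,-0.219,0,0.35,1],[0.16,-0.25,0,0.4,1]], squeeze=6)

```text
time_s: 1.47
ee_pos: [350.6, 291.0, 214.2]
ee_rot: [32.5, 90.0, 36.3]
force: [0.6, -1.0, -0.4]
gripper_width: 91.4
```

Emit:
play_rows(motion=[[0.02,-0.031,0,0.05,1],[0.04,-0.062,0,0.1,1],[0.06,-0.094,0,0.15,1],[0.08,-0.125,0,0.2,1],[0.1,-0.156,0,0.25,1],[0.12,-0.187,0,0.3,1],[0.14,-0.219,0,0.35,1],[0.16,-0.25,0,0.4,1]])

```text
time_s: 2.13
ee_pos: [510.7, 40.8, 214.2]
ee_rot: [0.3, 90.0, 27.0]
force: [0.3, 0.3, 0.1]
gripper_width: 91.6
```

Emit:
play_rows(motion=[[0.02,-0.031,-0.015,0.02,1],[0.04,-0.062,-0.03,0.04,1],[0.06,-0.094,-0.045,0.04,1],[0.085,-0.131,-0.06,0.04,1],[0.085,-0.131,-0.08,0.04,1],[0.085,-0.131,-0.08,0.04,1],[0.085,-0.131,-0.08,0.04,1],[0.085,-0.131,-0.08,0.04,1]])

```text
time_s: 2.8
ee_pos: [594.9, -87.5, 134.8]
ee_rot: [21.1, 90.0, 50.0]
force: [-0.3, 0.3, 0.3]
gripper_width: 90.9
```

```bash
python3 - <<'E'
from h import *
import pickle
s=sensors.state();f=grab_frame('wrist');print(s['time_s'],s['ee_pos'],s['ee_rot'])
for l in('timer','panel'):print(l,[(np.round(q['point'],1),round(q['conf'],2)) for q in finder.spot_point(f,l)[:2]])
pickle.dump((s,f),open('w1.pkl','wb'));cv2.imwrite('pics/w1.png',f['img'])
E
```

```text
2.8 [594.88464175 -87.47074903 134.83751964] [21.11235859 89.96864922 49.98070593]
timer [(array([276. , 206.1]), 0.58)]
panel []
```

View pics/w1.png

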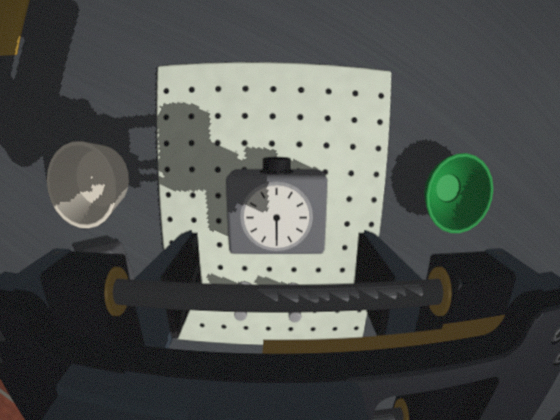

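```bash
cat >> h.py <<'E'
from scipy.spatial.transform import Rotation as Ro
def wray(s,f,p):
    dx,dy=p[0]-f['cx'],p[1]-f['cy'];r=np.hypot(dx,dy);th=r/f['fx'];k=np.sin(th)/r if r>0 else 0
    M=np.array(f['tool_from_camera']);R=Ro.from_euler('xyz',s['ee_rot'],degrees=True).as_matrix()
    return R@M[:3,3]+s['ee_pos'],R@M[:3,:3]@np.array([dx*k,dy*k,np.cos(th)])
def watz(s,f,p,z):
    o,d=wray(s,f,p);return o+d*(z-o[2])/d[2]
import pickle
E
python3 - <<'E'
from h import *
s,f=pickle.load(open('w1.pkl','rb'))
R=Ro.from_euler('xyz',s['ee_rot'],degrees=True).as_matrix();print('yaw',np.degrees(np.arctan2(R[1,1],R[0,1])))
pp=pickle.load(open('panel.pkl','rb'));u=np.array([np.cos(pp[2]),np.sin(pp[2])]);v=np.array([-u[1],u[0]])
for n,p,z in(('dial',(276.5,217.5),48),('pegR',(240.5,314),58),('pegL',(294.5,315.5),58),('btn',(276.5,159),41)):
    x=watz(s,f,p,z);d=x[:2]-pp[:2];print(n,x.round(1),'panel',(d@u).round(1),(d@v).round(1))
im=cv2.resize(f['img'][140:340,210:350],None,fx=3,fy=3,interpolation=cv2.INTER_CUBIC);cv2.imwrite('pics/w1z.png',im)
E
```

```text
yaw 118.86835022002795
dial [597.2 -87.   48. ] panel -15.5 6.7
pegR [691.  -72.8  58. ] panel 74.4 -23.6
pegL [668.4 -29.2  58. ] panel 74.3 25.6
btn [ 555.3 -110.1   41. ] panel -63.4 5.4
```

View pics/w1z.png

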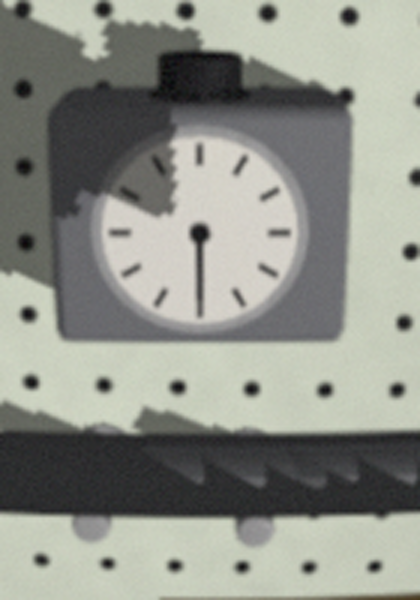

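Emit:
play_rows(motion=[[0.001,0,-0.02,0,1],[0.002,0,-0.045,0,1],[0.002,0,-0.07,0,1],[0.002,0,-0.09,0,1],[0.002,0,-0.105,0,1],[0.002,0,-0.117,0,1],[0.002,0,-0.117,0,1],[0.002,0,-0.117,0,1]])

```text
time_s: 3.62
ee_pos: [597.1, -87.6, 17.6]
ee_rot: [-11.9, 90.0, 17.0]
force: [-0.6, -0.1, 0.1]
gripper_width: 91.2
```

Emit:
play_rows(motion=[[0,0,0,0,0.9],[0,0,0,0,0.85],[0,0,0,0,0.8],[0,0,0,0,0.8],[0,0,0,0,0.8],[0,0,0,0,0.8],[0,0,0,0,0.8],[0,0,0,0,0.8]], squeeze=6)

```text
time_s: 4.28
ee_pos: [598.0, -88.1, 18.6]
ee_rot: [-24.4, 89.8, 4.5]
force: [-0.0, 1.8, 6.5]
gripper_width: 83.9
```

Emit:
play_rows(motion=[[0.004,0.001,0,-0.004,0.8],[0.011,0.004,0,-0.01,0.8],[0.018,0.007,0,-0.016,0.8],[0.025,0.009,0,-0.022,0.8],[0.032,0.012,0,-0.027,0.8],[0.038,0.0145,0,-0.027,0.8],[0.0415,0.016,0,-0.027,0.8],[0.0415,0.016,0,-0.027,0.8]])

```text
time_s: 4.95
ee_pos: [638.5, -72.6, 17.9]
ee_rot: [-157.1, 89.9, -129.8]
force: [-0.9, -0.5, 4.2]
gripper_width: 83.7
```

```bash
cat > look.py <<'E'
from h import *
import sys
s=sensors.state();f=grab_frame('wrist');t=grab_frame('top');sd=grab_frame('side')
tag=sys.argv[1];pickle.dump((s,f,t,sd),open(tag+'.pkl','wb'))
for n,g in(('w',f),('t',t),('s',sd)):cv2.imwrite(f'pics/{tag}{n}.png',g['img'])
R=Ro.from_euler('xyz',s['ee_rot'],degrees=True).as_matrix()
pp=pickle.load(open('panel.pkl','rb'));u=np.array([np.cos(pp[2]),np.sin(pp[2])]);v=np.array([-u[1],u[0]])
d=s['ee_pos'][:2]-pp[:2]
print(s['time_s'],s['ee_pos'],'yaw',np.degrees(np.arctan2(R[1,1],R[0,1])),'F',s['force'],'panel uv',d@u,d@v,'Fuv',s['force'][:2]@u,s['force'][:2]@v)
a=cv2.resize(t['img'][110:240,260:370],None,fx=3.5,fy=3.5,interpolation=cv2.INTER_CUBIC)
b=cv2.resize(sd['img'][170:270,280:390],None,fx=3.5,fy=3.5,interpolation=cv2.INTER_CUBIC)
c=np.zeros((455,800,3),np.uint8);c[:a.shape[0],:a.shape[1]]=a;c[:b.shape[0],400:400+b.shape[1]]=b;cv2.imwrite(f'pics/{tag}z.png',c)
E
python3 look.py g1
```

```text
4.95 [638.4864887  -72.61844365  17.88484904] yaw 117.31079035676689 F [-0.87873551 -0.54044805  4.24275562] panel uv 27.782637356923026 0.6199523273811319 Fuv -1.028634455205424 -0.07855790071338456
```

View pics/g1w.png

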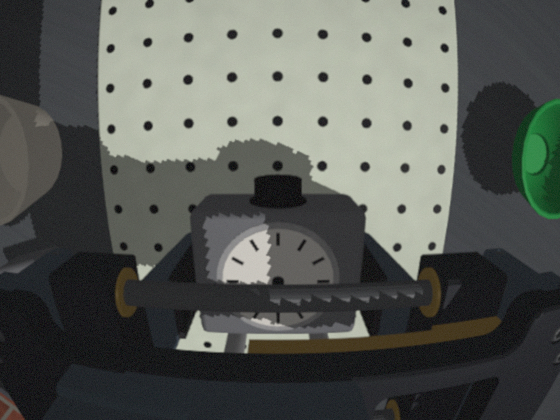

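View pics/g1z.png

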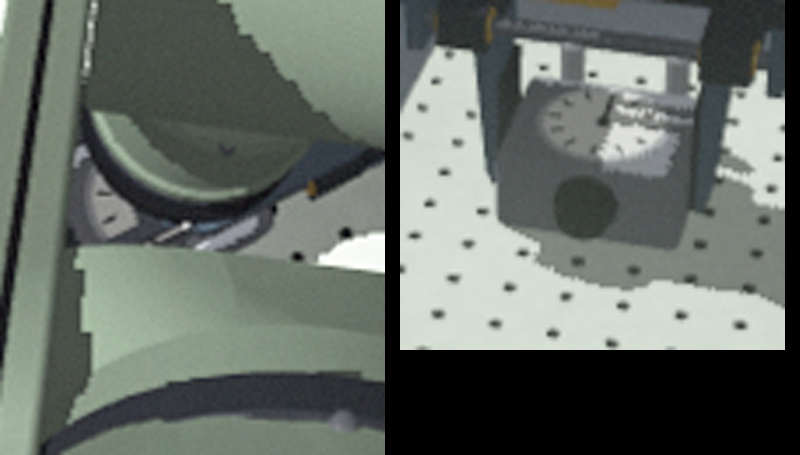

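Emit:
play_rows(motion=[[0.0015,0.001,0,0,0.8],[0.003,0.0015,0,0,0.8],[0.004,0.002,0,0,0.8],[0.0045,0.0023,0,0,0.8],[0.005,0.0026,0,0,0.8],[0.0055,0.0028,0,0,0.8],[0.006,0.0031,0,0,0.8],[0.006,0.0031,0,0,0.8]])

```text
time_s: 5.77
ee_pos: [643.3, -70.1, 17.8]
ee_rot: [-179.8, 89.9, -152.5]
force: [-5.1, -3.0, 6.0]
gripper_width: 84.0
```

```bash
python3 look.py g2
```

```text
5.7667 [643.29369585 -70.08825001  17.77959447] yaw 117.29671011534462 F [-5.13836103 -3.03481298  5.95625459] panel uv 33.21481541211783 0.6705687511988432 Fuv -5.957504370659282 -0.34782987841310503
```

View pics/g2w.png

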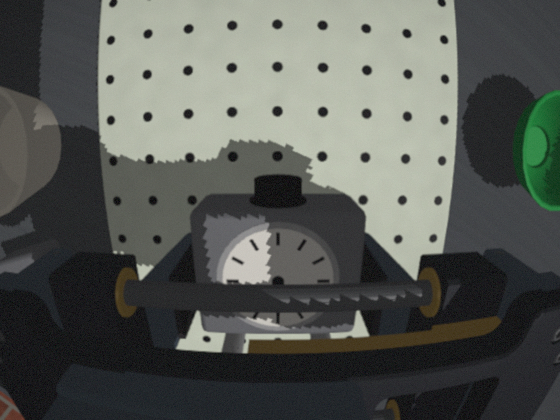

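View pics/g2z.png

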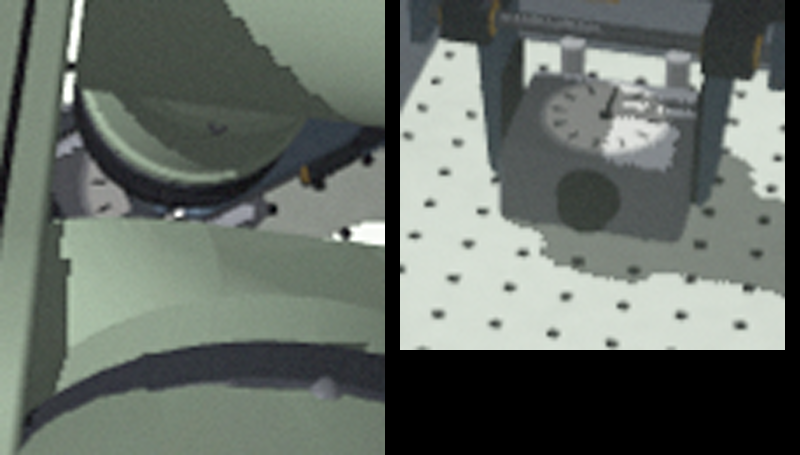

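Emit:
play_rows(motion=[[0,0,0,0,0.93],[0,0,0,0,1],[0,0,0,0,1],[0,0,0,0,1],[0,0,0.015,0,1],[0,0,0.035,0,1],[0,0,0.055,0,1],[0,0,0.07,0,1]])

```text
time_s: 6.58
ee_pos: [645.1, -69.2, 88.3]
ee_rot: [-28.4, 89.9, -1.1]
force: [0.1, -0.2, 0.5]
gripper_width: 91.2
```

Emit:
play_rows(motion=[[-0.017,-0.009,0.005,0,0.5],[-0.034,-0.018,0.005,0,0],[-0.052,-0.027,0.005,0,0],[-0.0695,-0.036,0.005,0,0],[-0.0695,-0.036,0.005,0,0],[-0.0695,-0.036,0.005,0,0],[-0.0695,-0.036,0.005,0,0],[-0.0695,-0.036,0.005,0,0]])

```text
time_s: 7.25
ee_pos: [576.1, -104.9, 92.0]
ee_rot: [-22.6, 89.9, 4.7]
force: [-0.2, 0.5, 1.4]
gripper_width: 40.7
```

```bash
python3 look.py g3
```

```text
7.25 [ 576.13783618 -104.87520126   92.00638558] yaw 117.31081904337093 F [-0.16565878  0.4506464   1.37029487] panel uv -42.41584971453622 0.46090965665882555 Fuv 0.05886173387508001 0.47650845299531913
```

View pics/g3w.png

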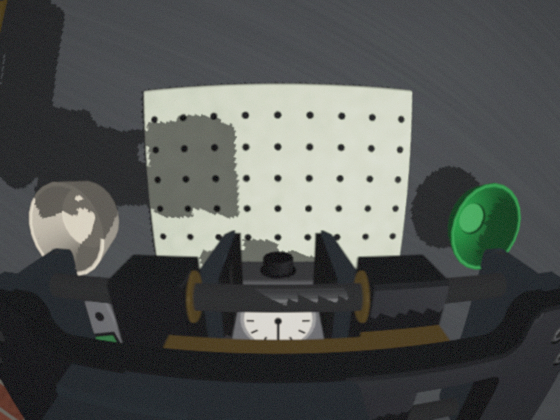

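View pics/g3z.png

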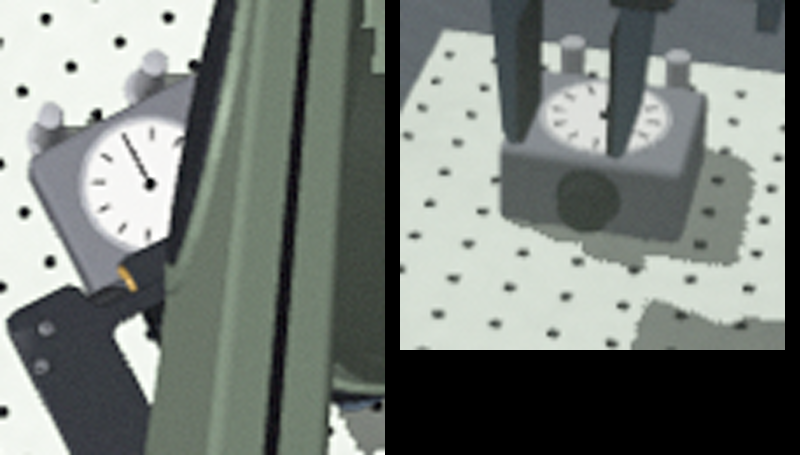

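Emit:
play_rows(motion=[[-0.0045,-0.0025,0,0,0],[-0.0045,-0.0025,0,0,0],[-0.0045,-0.0025,-0.01,0,0],[-0.0045,-0.0025,-0.025,0,0],[-0.0045,-0.0025,-0.045,0,0],[-0.0045,-0.0025,-0.065,0,0],[-0.0045,-0.0025,-0.078,0,0],[-0.0045,-0.0025,-0.078,0,0]])

```text
time_s: 8.07
ee_pos: [568.0, -107.2, 10.5]
ee_rot: [139.9, 89.6, 167.2]
force: [-0.2, -0.6, -0.5]
gripper_width: 0.8
```

```bash
python3 look.py g4
```

```text
8.0667 [ 567.95981941 -107.15784791   10.5088141 ] yaw 117.27834624151832 F [-0.23622698 -0.64301154 -0.46415398] panel uv -50.73214472509398 2.1725379497562876 Fuv -0.5042295658532981 -0.46370202456517007
```

View pics/g4w.png

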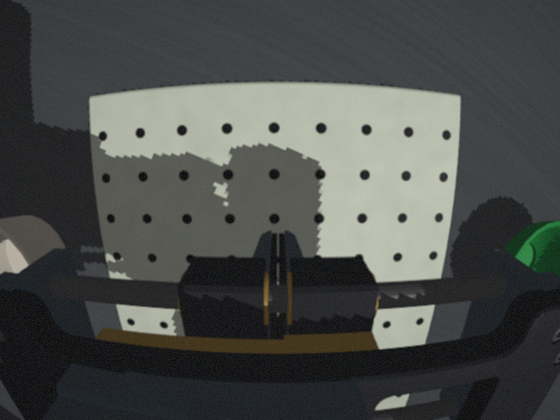

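View pics/g4z.png

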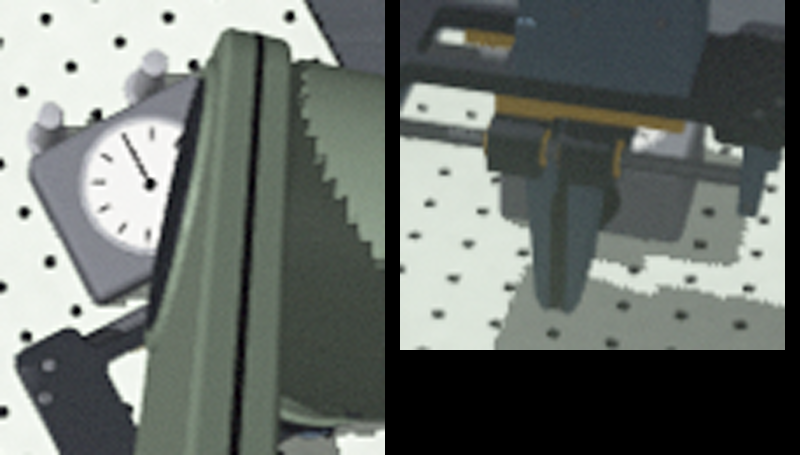

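Emit:
play_rows(motion=[[0,0,0,0,0],[0,0,0,0,0],[0.002,0.001,0,0,0],[0.004,0.002,0,0,0],[0.006,0.003,0,0,0],[0.008,0.004,0,0,0],[0.008,0.004,0,0,0],[0.008,0.004,0,0,0]])

```text
time_s: 8.88
ee_pos: [578.7, -103.6, 14.0]
ee_rot: [57.8, 90.0, 85.1]
force: [-0.7, -0.8, -0.4]
gripper_width: 0.4
```

```bash
python3 look.py g5
```

```text
8.8833 [ 578.67473755 -103.58801008   13.97765909] yaw 117.2975047959888 F [-0.71577588 -0.84133179 -0.42669228] panel uv -39.57112252306823 0.4448816213396181 Fuv -1.021380904331589 -0.42066059657432897
```

View pics/g5z.png

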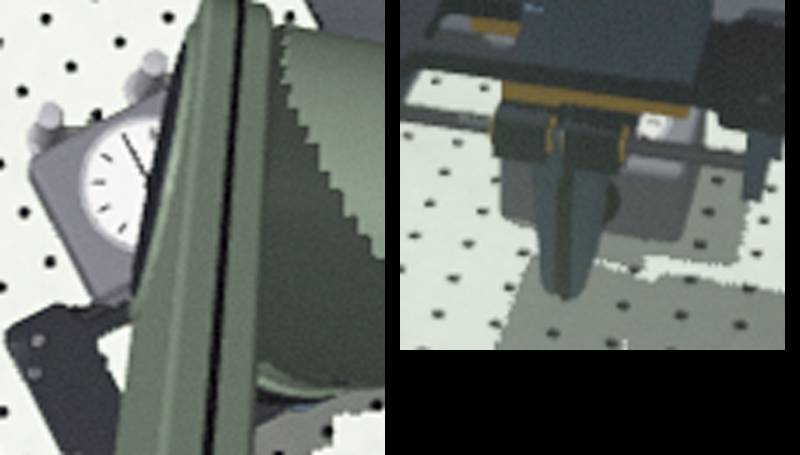

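Emit:
play_rows(motion=[[0.002,0.001,0,0,0],[0.004,0.002,0,0,0],[0.006,0.003,0,0,0],[0.007,0.0036,0,0,0],[0.008,0.0041,0,0,0],[0.009,0.0046,0,0,0],[0.009,0.0046,0,0,0],[0.009,0.0046,0,0,0]])

```text
time_s: 9.7
ee_pos: [587.3, -99.1, 13.9]
ee_rot: [149.5, 90.0, 176.7]
force: [-1.7, -1.6, 1.6]
gripper_width: 0.4
```

```bash
python3 look.py g6
```

```text
9.7 [587.27837883 -99.11572617  13.94582988] yaw 117.2890287538061 F [-1.71070942 -1.62943612  1.64702081] panel uv -29.87461233737049 0.4855871027858627 Fuv -2.2666412512024245 -0.6662778930489248
```

View pics/g6z.png

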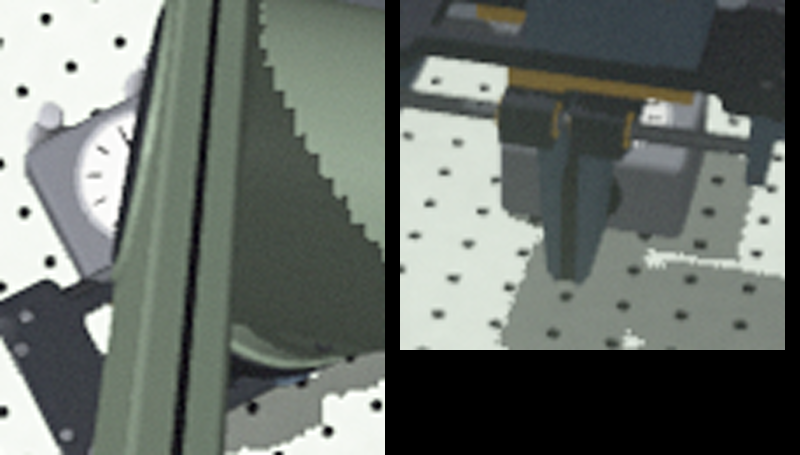

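```bash
python3 - <<'E'
from h import *
pp=pickle.load(open('panel.pkl','rb'))
def body(p,L):
    c,sn=np.cos(p[2]),np.sin(p[2]);L=np.array(L,float);return np.c_[p[0]+c*L[:,0]-sn*L[:,1],p[1]+sn*L[:,0]+c*L[:,1],L[:,2]]
rows=[]
for tag in('g3','g6'):
    s,f,t,sd=pickle.load(open(tag+'.pkl','rb'))
    im=cv2.resize(t['img'][120:220,255:325],None,fx=6,fy=6,interpolation=cv2.INTER_CUBIC)
    for off,col in((34,(0,255,0)),(29,(0,0,255))):
        B=body(pp,[(off+35,.5+42,48),(off+35,.5-42,48),(off-35,.5-42,48),(off-35,.5+42,48)])
        q=((proj(t,B)-[255,120]+.5)*6).astype(np.int32);cv2.polylines(im,[q],True,col,1)
    rows.append(im[:, :400])
cv2.imwrite('pics/cmp.png',np.hstack(rows))
E
```

```text
(no output)
```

View pics/cmp.png

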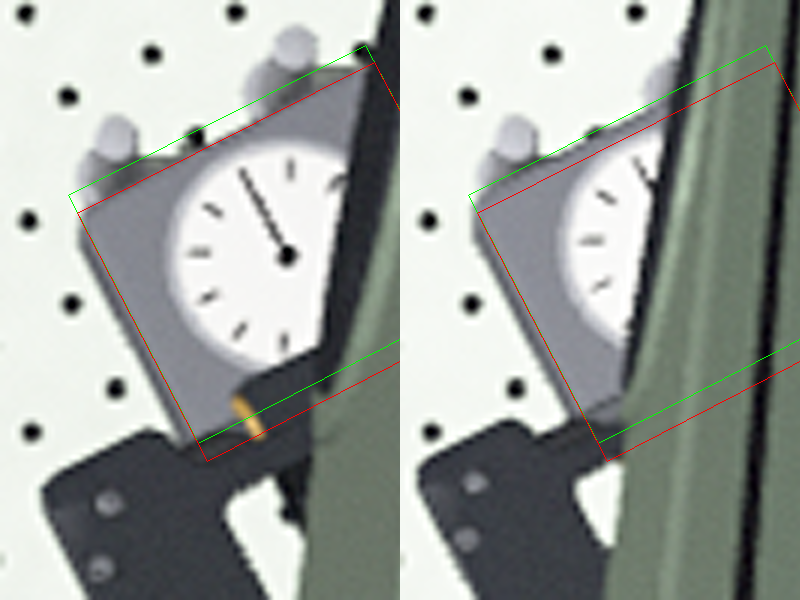

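Emit:
play_rows(motion=[[0.0004,0.0002,0,0,0],[0.0008,0.0004,0,0,0],[0.0012,0.0006,0,0,0],[0.0016,0.0008,0,0,0],[0.0018,0.0009,0,0,0],[0.0018,0.0009,0,0,0],[0.0018,0.0009,0,0,0],[0.0018,0.0009,0,0,0]])

```text
time_s: 10.52
ee_pos: [589.2, -98.1, 14.0]
ee_rot: [123.7, 90.0, 151.0]
force: [-2.2, -0.8, 2.7]
gripper_width: 0.5
```

```bash
python3 look.py g7;  python3 - <<'E'
from h import *
r=[]
for tag in('g6','g7'):
    s,f,t,sd=pickle.load(open(tag+'.pkl','rb'))
    r.append(cv2.resize(np.hstack([t['img'][120:220,255:305],sd['img'][170:270,300:350]]),None,fx=4,fy=4,interpolation=cv2.INTER_CUBIC))
cv2.imwrite('pics/cmp2.png',np.hstack(r))
E
```

```text
10.5167 [589.18768226 -98.14405741  13.96818182] yaw 117.28164208945314 F [-2.23974371 -0.80026764  2.68551961] panel uv -27.73230283744126 0.47611422446896834 Fuv -2.3577264735714953 0.31305919254713543
```

View pics/cmp2.png

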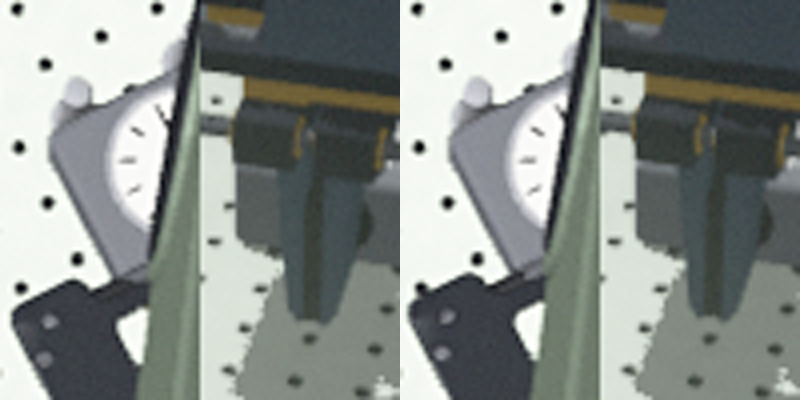

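Emit:
play_rows(motion=[[0.001,0.0005,0,0,0],[0.002,0.001,0,0,0],[0.003,0.0015,0,0,0],[0.004,0.002,0,0,0],[0.005,0.0026,0,0,0],[0.0058,0.003,0,0,0],[0.0058,0.003,0,0,0],[0.0058,0.003,0,0,0]])

```text
time_s: 11.33
ee_pos: [592.6, -96.4, 14.0]
ee_rot: [170.0, 89.7, -162.6]
force: [-9.2, -5.9, 6.5]
gripper_width: 0.8
```

```bash
python3 look.py g8
```

```text
11.3333 [592.58673158 -96.43828643  13.97929782] yaw 117.3431385694666 F [-9.22303701 -5.87549981  6.52996855] panel uv -23.929444958982398 0.43786594807082374 Fuv -10.889246795881371 -1.0050940506991448
```

View pics/g8z.png

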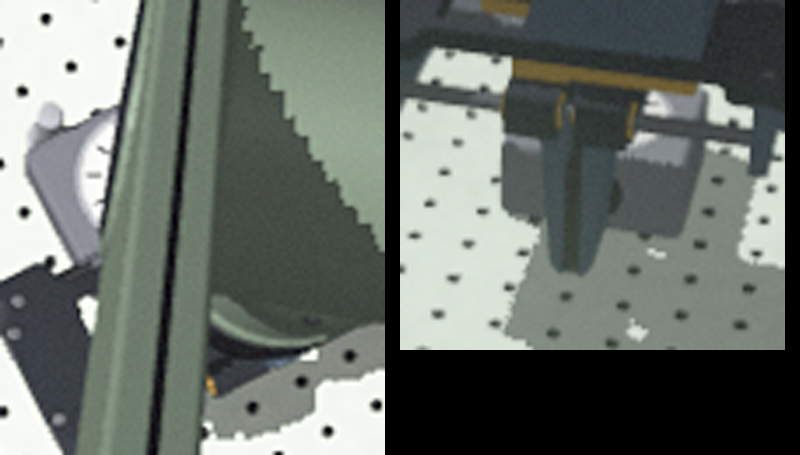

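Emit:
play_rows(motion=[[0,0,0,0,0],[0,0,0,0,0],[0,0,0,0,0],[0,0,0,0,0],[0,0,0,0,0],[0,0,0,0,0],[0,0,0,0,0],[0,0,0,0,0]])

```text
time_s: 12.15
ee_pos: [592.6, -96.4, 14.0]
ee_rot: [169.5, 89.7, -163.2]
force: [-9.1, -6.3, 6.7]
gripper_width: 0.8
```

Emit:
play_rows(motion=[[-0.0015,-0.0008,0,0,0],[-0.003,-0.0015,0,0,0],[-0.0045,-0.0023,0,0,0],[-0.006,-0.0031,0,0,0],[-0.009,-0.0046,0,0,0],[-0.014,-0.0072,0,0,0],[-0.024,-0.0123,0,0,0],[-0.034,-0.0175,0,0,0]])

```text
time_s: 12.82
ee_pos: [561.0, -113.0, 14.0]
ee_rot: [-30.6, 89.9, -3.2]
force: [0.2, -0.4, -0.0]
gripper_width: 0.5
```

Emit:
play_rows(motion=[[-0.01,-0.005,0.02,0,0],[-0.02,-0.01,0.05,0,0],[-0.03,-0.015,0.08,0,0],[-0.05,-0.01,0.11,0,0],[-0.08,0.01,0.14,0,0],[-0.11,0.03,0.16,0,0],[-0.13,0.05,0.18,0,0],[-0.15,0.08,0.18,0,0]])

```text
time_s: 13.48
ee_pos: [411.3, -33.4, 197.7]
ee_rot: [-35.3, 89.5, -8.2]
force: [0.4, 0.9, 0.6]
gripper_width: 0.5
```

```bash
python3 look.py g9
```

```text
13.4833 [411.2857165  -33.35977505 197.67726742] yaw 117.12527485727576 F [0.41183257 0.90321338 0.61885217] panel uv -156.28668655847997 139.47209649699647 Fuv 0.7794209451576488 0.6147385309051194
```

View pics/g9z.png

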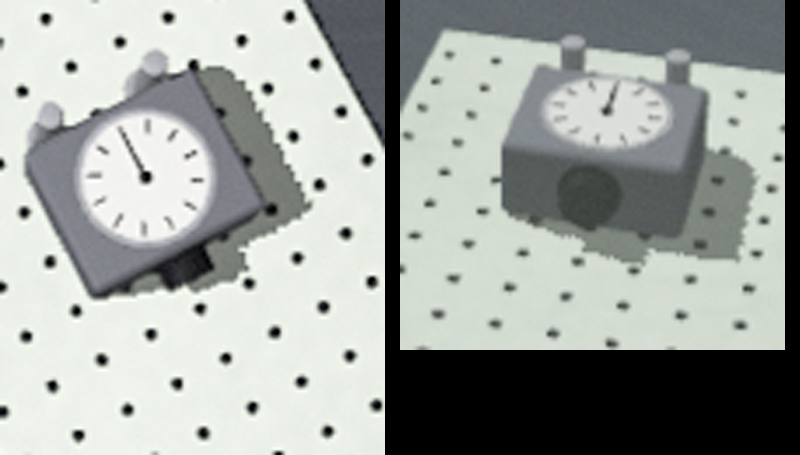

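View pics/g9t.png

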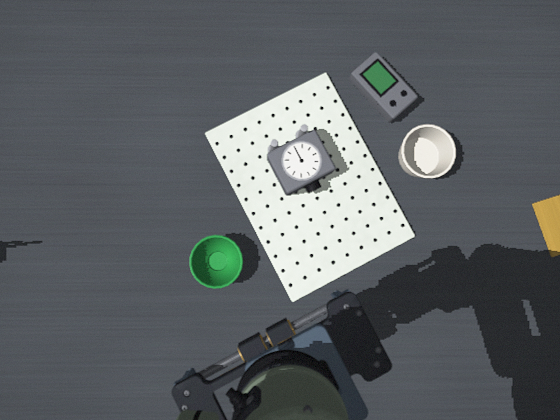

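```bash
python3 - <<'E'
from h import *
s,f,T,S=pickle.load(open('g9.pkl','rb'))
pp=pickle.load(open('panel.pkl','rb'));u=np.array([np.cos(pp[2]),np.sin(pp[2])]);v=np.array([-u[1],u[0]])
t=lambda a,b:(a/3.5+260-.36,b/3.5+110-.36)
w=lambda a,b:((a-400)/3.5+280-.36,b/3.5+170-.36)
P={'dial':(t(146,177),w(607,111)),'pegL':(t(50,115),w(573,42)),'pegR':(t(154,63),w(679,55))}
for k,(a,b) in P.items():
    x,e=tri([ray(T,a),ray(S,b)]);d=x[:2]-pp[:2];print(k,x.round(1),np.round(e,1),'uv',(d@u).round(1),(d@v).round(1))
def body(p,L):
    c,sn=np.cos(p[2]),np.sin(p[2]);L=np.array(L,float);return np.c_[p[0]+c*L[:,0]-sn*L[:,1],p[1]+sn*L[:,0]+c*L[:,1],L[:,2]]
R=[]
for fr,(x0,y0) in((T,(260,115)),(S,(300,175))):
    im=cv2.resize(fr['img'][y0:y0+90,x0:x0+80],None,fx=5,fy=5,interpolation=cv2.INTER_CUBIC)
    for off in(34,):
      for z,col in((48,(0,255,0)),(8,(255,0,0))):
        B=body(pp,[(off+35,42,z),(off+35,-42,z),(off-35,-42,z),(off-35,42,z)])
        cv2.polylines(im,[((proj(fr,B)-[x0,y0]+.5)*5).astype(np.int32)],True,col,1)
    R.append(im)
cv2.imwrite('pics/fin.png',np.hstack(R))
E
```

```text
dial [644.1 -70.1  49.7] [1. 1.] uv 33.9 0.2
pegL [669.2 -29.2  57.9] [1.1 1.1] uv 74.9 25.2
pegR [691.8 -73.6  58.3] [1.4 1.4] uv 74.8 -24.7
```

View pics/fin.png

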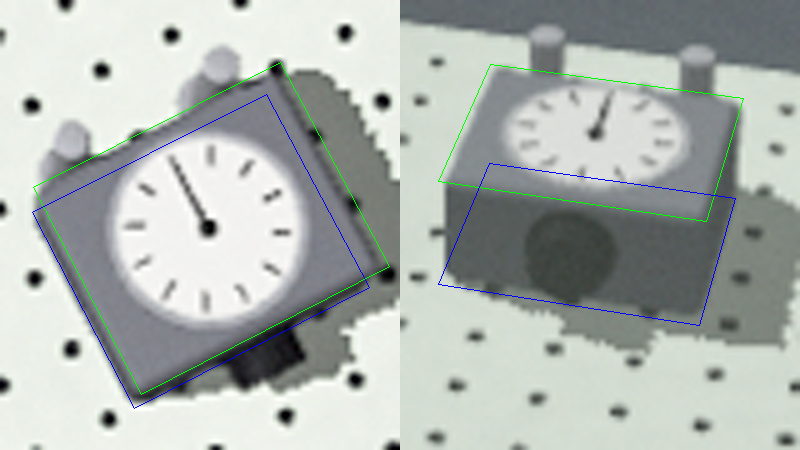

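```bash
python3 -c "
from h import *
a=cv2.imread('pics/top0.png')[45:125,345:425].astype(int);b=cv2.imread('pics/g9t.png')[45:125,345:425].astype(int);print('thermo diff',abs(a-b).mean(),abs(a-b).max())
print(sensors.state()['time_s'],job_done())"
```

```text
thermo diff 3.68046875 14
the job is handed in; nothing more can be done
13.6333 None
```

The timer has been pressed and is back against both pegs, and I handed the job in at about 13.6 s.

- **Backing up:** I gripped the timer by its sides, squared it and slid it towards the pegs. I read about 6 N there and took it as contact. The next top picture showed it still about 5 mm short. I then pushed it the rest of the way with the closed fingers on the button, at about 1.3 N net, which is below the force that starts the button moving. I did not test contact with the pegs separately before starting the press.
- **Pressing:** I pressed until the force reached about 11 N. The button's spring takes only 4 N to be fully in, so it was bottomed out with the pegs holding the timer. I held that for about 0.7 s, backed off and moved the arm clear.

**Last checks:**
- **Position:** the dial centre measured x = 33.9 mm, y = 0.2 mm in the panel frame; the target was 34 mm, 0. The pegs measured 74.9 and 74.8 mm in x, and 25.2 and −24.7 mm in y.
- **Squareness and button:** the timer's outline matches a square, flat pose to within about 2 mm, and the button shows standing out again. I judged the button by eye and did not measure it.
- **Dial height:** it came out at 49.7 mm against the expected 48 mm, which is within the calibration error.
- **Thermometer:** the before and after pictures of it differ only by noise.

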